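# Press the jar stoppers home in order

### The arm

A 6-joint arm with a two-finger parallel gripper is mounted at the origin on the work surface. World frame = base frame: x ahead of the robot, y to its left, z up, the work surface at z = 0. Lengths are in m, angles in degrees, forces in N, time in s.
With the tool pointing down it reaches from about 0.4 to 0.825 m from the base axis. Payload 7 kg.
Tool frame: the origin (TCP) lies at the very end of the fingers, on their centre line; the grasp point (between the pads) lies 19 mm behind it; z points along the fingers, y is the direction in which the jaws open and shut (so a half turn about z gives the same grasp; the last joint's range is limited). The gripper opens to 88 mm and grips with 3 to 60 N. Pads are 19 mm wide; open, the fingers measure 130 mm over their backs; the gripper's body (78 mm by 193 mm) begins 47 mm behind the grasp point.
Start: joints at [86.236, 20.546, 0.682, 0, -70.136, -16.507], TCP at [0.234, 0.633, 0.227] pointing down, gripper open.
Joint ranges: [-176.03, 176.03], [-82.01, 121.73], [-58.28, 71.71], [-173.87, 95.51], [-174.79, -0.11], [-173.66, 173.66]. Speed limits (degrees/s): [136.94, 136.94, 172.46, 180, 180, 180].

### API

Orientations are given as [roll, pitch, yaw] about the fixed x, y, z axes, in that order (R = Rz(yaw) Ry(pitch) Rx(roll)).
In Python, from plant import telemetry, snapshot, calibration, workorder gives the robot as it stands. The module is installed in compiled form; this text tells all that it offers.
- The arm moves only by the tool step_arm, never from a script. Its argument "plan" is text: rows parted by semicolons, each of 7 numbers parted by spaces: the finger opening in cm, from 0 to 8.76, then the shift along the tool's x, y, z in cm, then the turn, a rotation vector about the tool's x, y, z in degrees. A call has 1 to 12 rows; each row shifts and turns the commanded pose from where the row before left it, along the tool's axes as they then stand; what a row does not reach is not made up. A row lasts 1/12 s, in which the tool goes at most 41.7 mm and 7.16 degrees, less where a joint would pass 70% of its speed; a pose out of reach is approached as far as the arm can. A call with a gripper value outside its range is refused whole. The fingers move at their own pace and stop on an object; the grip force is fixed at half the most. Time passes only in rows, so rows that do not move let the fingers close. It gives the time, the measured TCP pose, the force and the opening at its end, in the units of the state.
- telemetry.get_obs(): the state, without advancing time (a new reading comes with each control period).
- snapshot(name): name is "side" or "top"; returns the picture (400x640x3 uint8, blue, green, red); there is no depth.
- calibration(name): a dict with "K" (3x3 intrinsics, pixels), "k1" (the pictures are not rectified: a ray, as slopes to the right and down, at radius r is drawn at 1 + k1 r^2 times it, then the intrinsics apply), "camera_from_world" (4x4, takes a point from world to camera coordinates). Camera axes: x right, y up, looking along -z (the intrinsics and any distortion apply to the point x, -y, -z); pixel columns grow to the right and rows downward; lengths in m; the calibration is good to about 2 mm. A picture is of the moment at which its call begins. calibration takes no time and is no camera call.
- workorder.close_job(): hands the job in, once; it reports no verdict.
The state is a dict: "clock": time; "joint_pos": joint angles; "qvel": joint speeds; "tau": joint torques, N m; "tool_pos": TCP position; "orientation": TCP orientation; "force": force on the tool from outside, world axes, zero at the start; "moment": the same for the moment, N m; "opening": finger opening in m.
Only numpy, scipy, OpenCV 4.12 (cv2) and the standard library are available. Lean on these libraries where they do the work, as an engineer would, in place of code of your own. Each camera call takes 0.05 s, during which the arm holds its last target.

### The job

Close the three stoppered jars on the pottery bench: press each wooden stopper lightly straight down until its wooden disc rests on the jar's rim, first on the tall jar, then on the wide round-bellied jar, and last on the small jar. Finish each one before starting the next. Nothing is picked up: do not lift, shift or tip any jar, and leave all the other ware where it stands.

Things in the scene. Friction and masses are not known exactly. Their poses are not given: they have to be found in the camera images.
- tall_jar: the tall straight-sided jar, 86 mm across and 130 mm high to its rim, glazed stoneware, loose on the table; origin at the centre of its underside, z up the jar. A wooden stopper with a black push cap stands proud in its mouth.
- tall_stopper_top (a point): centre of the flat top of the tall jar's stopper, where it is pressed. The stopper is a wooden disc 54 mm across and 12 mm thick on a narrower plug, with a black sprung push cap 46 mm across standing 8 mm above the disc; the cap gives 1 mm per 3.5 N, bottoms after 6 mm and springs back. The top, unpressed, is 165 mm above the table when the stopper is fully proud, 150 mm when home (the wooden disc resting on the jar's rim).
- tall_stopper (a joint): how far the wooden part of that stopper has been pushed down, m: 0 fully proud, 0.015 home at a firm stop. It slides straight down against about 4 N of friction, stays where it is left, and does not come out.
- wide_jar: the wide round-bellied jar, 114 mm across and 85 mm high to its rim, glazed stoneware, loose on the table; origin at the centre of its underside, z up the jar. A wooden stopper with a black push cap stands proud in its mouth.
- wide_stopper_top (a point): centre of the flat top of the wide jar's stopper, where it is pressed. The stopper is a wooden disc 62 mm across and 12 mm thick on a narrower plug, with a black sprung push cap 54 mm across standing 8 mm above the disc; the cap gives 1 mm per 3.5 N, bottoms after 6 mm and springs back. The top, unpressed, is 120 mm above the table when the stopper is fully proud, 105 mm when home (the wooden disc resting on the jar's rim).
- wide_stopper (a joint): how far the wooden part of that stopper has been pushed down, m: 0 fully proud, 0.015 home at a firm stop. It slides straight down against about 4 N of friction, stays where it is left, and does not come out.
- small_jar: the small straight-sided jar, 66 mm across and 65 mm high to its rim, glazed stoneware, loose on the table; origin at the centre of its underside, z up the jar. A wooden stopper with a black push cap stands proud in its mouth.
- small_stopper_top (a point): centre of the flat top of the small jar's stopper, where it is pressed. The stopper is a wooden disc 44 mm across and 12 mm thick on a narrower plug, with a black sprung push cap 36 mm across standing 8 mm above the disc; the cap gives 1 mm per 3.5 N, bottoms after 6 mm and springs back. The top, unpressed, is 100 mm above the table when the stopper is fully proud, 85 mm when home (the wooden disc resting on the jar's rim).
- small_stopper (a joint): how far the wooden part of that stopper has been pushed down, m: 0 fully proud, 0.015 home at a firm stop. It slides straight down against about 4 N of friction, stays where it is left, and does not come out.
- mug_a: dark mug with one handle, 85 mm high, 74 mm across; origin under its centre. Bystander.
- mug_b: cream mug with one handle, 80 mm high, 76 mm across; origin under its centre. Bystander.
- tea_bowl: brown tea bowl, 50 mm high, 90 mm across; origin under its centre. Bystander.
- sake_flask: brown narrow-necked flask, 112 mm high, 68 mm across; no stopper; origin under its centre. Bystander.
- brush: flat brush lying on the table, 190 mm long. Bystander.
- tumbler: open straight tumbler without handle or stopper, 125 mm high, 76 mm across; origin under its centre. Bystander.
- pestle_bowl: low bowl, 45 mm high, 100 mm across; origin under its centre. Bystander.

How it is judged (in metres and radians):
On the way, in this order (a step that is already met when the one before it is completed fails the run):
1. tall jar's stopper home, the other two still proud (value of joint tall_stopper above 0.012 m and value of joint each of wide_stopper, small_stopper below 0.006 m), for 0.2 s.
2. then the wide jar's stopper home, the small one still proud (value of joint each of tall_stopper, wide_stopper above 0.012 m and value of joint small_stopper below 0.006 m), for 0.2 s.
3. then the small jar's stopper home (value of joint each of tall_stopper, wide_stopper, small_stopper above 0.012 m), for 0.2 s.
At the end, for the whole second after the job is handed in: All three stoppers are pushed down more than 12 of their 15 mm; the jars stand upright and at rest within 20 mm of where they began, and all other ware is within 20 mm of where it began (all of step 3 and distance of each of tall_jar, wide_jar, small_jar, mug_a, mug_b, tea_bowl, sake_flask, brush, tumbler, pestle_bowl from where it was at the start of the episode below 0.02 m and angle between each of tall_jar, wide_jar, small_jar's own z axis and vertical below 0.1 rad and linear speed of each of tall_jar, wide_jar, small_jar below 0.02 m/s); the robot touches nothing.
It fails at once if the wide jar's stopper pushed down before the tall jar's is home (value of joint wide_stopper above 0.006 m and value of joint tall_stopper below 0.012 m).
It fails at once if the small jar's stopper pushed down before the wide jar's is home (value of joint small_stopper above 0.006 m and value of joint wide_stopper below 0.012 m).
It fails at once if a jar lifted more than 8 mm off the table, shifted more than 20 mm or tipped more than 0.2 rad (height (world z) of any of tall_jar, wide_jar, small_jar above 0.008 m or distance of any of tall_jar, wide_jar, small_jar from where it was at the start of the episode above 0.02 m or angle between any of tall_jar, wide_jar, small_jar's own z axis and vertical above 0.2 rad).
It fails at once if a jar or stopper pushed harder than 30 N (contact force between any of the fingers, the arm and tall_jar above 30 N or contact force between any of the fingers, the arm and wide_jar above 30 N or contact force between any of the fingers, the arm and small_jar above 30 N).
It fails at once if other ware moved more than 20 mm (distance of any of mug_a, mug_b, tea_bowl, sake_flask, brush, tumbler, pestle_bowl from where it was at the start of the episode above 0.02 m).
It also fails if it takes over 56 s, if anything falls off the work surface, if the arm or the gripper's body presses on something with over 40 N, if the wrist force passes 120 N, or if a joint passes its speed limit or range.

## Working session

There is one attempt and no reset: what is moved stays moved. The work goes in short steps, Python scripts to look and compute and a tool call to move; the robot and the scene stay as the last step left them, time stands still between calls to the robot, and variables do not carry over. Pictures are saved under pics/ and viewed, and the job is handed in when it is done.

Besides the shell and the picture viewer there is one more tool, called as name(argument=value, ...) on one line, values as JSON. step_arm: Moves the arm, as the interface text tells. Its arguments: {"type":"object","properties":{"plan":{"type":"string"}},"required":["plan"]}

```bash
mkdir -p pics
python3 - <<'E'
from plant import telemetry, snapshot, calibration
import cv2
for n in("top","side"):
    cv2.imwrite(f"pics/{n}0.png",snapshot(n)); c=calibration(n); print(n,c)
print(telemetry.get_obs())
E
```

```text
top {'K': array([[516.69266277,   0.        , 315.67231659],
       [  0.        , 516.69266277, 198.51482378],
       [  0.        ,   0.        ,   1.        ]]), 'k1': -0.05335589985873699, 'camera_from_world': array([[-0.02993166, -0.99950631, -0.00955105,  0.00720127],
       [ 0.99836915, -0.03035959,  0.0483459 , -0.55093192],
       [-0.048612  , -0.0080884 ,  0.99878499, -1.46943844],
       [ 0.        ,  0.        ,  0.        ,  1.        ]])}
side {'K': array([[370.57184882,   0.        , 318.36687212],
       [  0.        , 370.57184882, 198.52950264],
       [  0.        ,   0.        ,   1.        ]]), 'k1': -0.017507545176352675, 'camera_from_world': array([[ 0.9280391 , -0.37245488,  0.00455885, -0.52258304],
       [ 0.23352072,  0.59130738,  0.77189614, -0.20452002],
       [-0.29019217, -0.71528522,  0.6357323 , -1.0018456 ],
       [ 0.        ,  0.        ,  0.        ,  1.        ]])}
{'clock': 0.1, 'joint_pos': array([ 8.62359994e+01,  2.05888213e+01,  6.38937906e-01, -1.98076875e-02,
       -7.01353569e+01, -1.65076898e+01]), 'qvel': array([ 0.05194827, -0.13707232,  0.16799413,  0.05221095,  0.05893914,
        0.11450089]), 'tau': array([-8.14312807e-04, -5.84162879e+01,  2.93752849e+01,  7.01546788e+00,
        1.01720323e-02, -4.87696207e-05]), 'tool_pos': array([0.23372098, 0.63277493, 0.22569239]), 'orientation': array([ 1.79912982e+02, -6.36921049e-03, -2.02784301e+01]), 'force': array([ 0.82595992, -0.21898207, -0.06904535]), 'moment': array([-0.05794056,  0.05913121,  0.01389019]), 'opening': 0.08732280519891077}
```

View pics/top0.png

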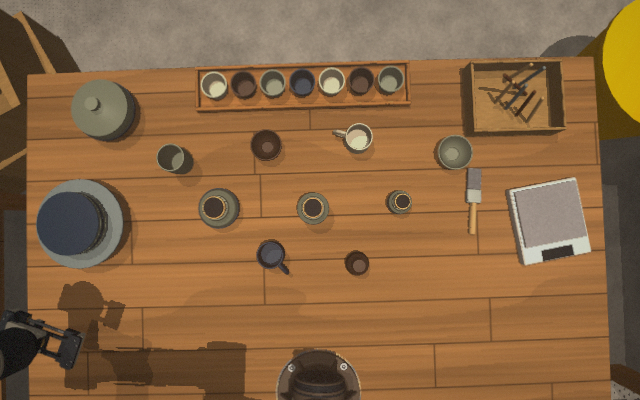

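View pics/side0.png

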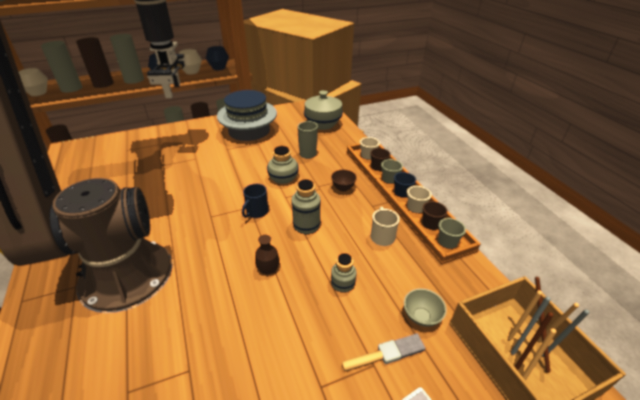

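The top view shows the wide jar near (214,208), the tall jar near (313,208) and the small jar near (400,202). In the side view the tall jar is at (306,205), the wide at (282,165) and the small at (344,272). I'll enlarge these.

Run:
```python
import cv2,numpy as np
a=cv2.imread("pics/top0.png");b=cv2.imread("pics/side0.png")
f=lambda im,u,v:cv2.resize(im[v-20:v+20,u-20:u+20],(260,260),interpolation=cv2.INTER_CUBIC)
r1=np.hstack([f(a,313,208),f(a,214,208),f(a,400,202)])
r2=np.hstack([f(b,306,190),f(b,282,155),f(b,344,262)])
cv2.imwrite("pics/crop.png",np.vstack([r1,r2]))
```

```text
(no output)
```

View pics/crop.png

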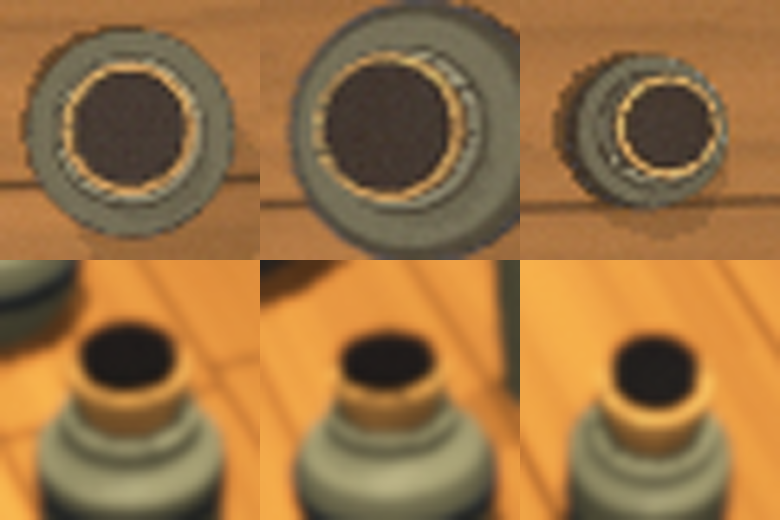

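```bash
cat > h.py <<'E'
import numpy as np,cv2
from plant import calibration
def ray(n,u,v):
    c=calibration(n);K=c["K"];T=c["camera_from_world"]
    p=cv2.undistortPoints(np.array([[[u,v]]],float),K,np.array([c["k1"],0,0,0.])).ravel()
    d=T[:3,:3].T@np.array([p[0],-p[1],-1]);o=-T[:3,:3].T@T[:3,3];return o,d
def onz(n,u,v,z):
    o,d=ray(n,u,v);return o+d*(z-o[2])/d[2]
def tri(p,q):
    A=[];b=[]
    for o,d in(ray("top",*p),ray("side",*q)):
        d=d/np.linalg.norm(d);P=np.eye(3)-np.outer(d,d);A.append(P);b.append(P@o)
    return np.linalg.lstsq(np.vstack(A),np.hstack(b),rcond=None)[0]
E
python3 - <<'E'
from h import *
np.set_printoptions(precision=4,suppress=True)
for n,p,q,z in[("tall",(312.5,206.9),(305,184.4),.165),("wide",(213,206.9),(281,150),.12),("small",(402.3,200.9),(344.3,258.6),.1)]:
    a=onz("top",*p,z);print(n,a,onz("side",*q,z),tri(p,q),np.hypot(*a[:2]))
# other ware
for n,p,z in[("mug_a",(271,253),.085),("flask",(357,263),.06),("teabowl",(266,144),.05),("mug_b",(358,137),.08),("tumbler",(171,157),.125),("pb",(454,152),.045)]: print(n,onz("top",*p,z))
E
```

```text
tall [ 0.5222 -0.0018  0.165 ] [ 0.5189 -0.0072  0.165 ] [ 0.5216 -0.0015  0.1603] 0.5221693731967789
wide [0.5316 0.2646 0.12  ] [0.5295 0.2605 0.12  ] [0.5313 0.2654 0.1168] 0.5938328673045341
small [ 0.5331 -0.2438  0.1   ] [ 0.5328 -0.2465  0.1   ] [ 0.5336 -0.2444  0.0974] 0.5862298363794864
mug_a [0.4027 0.116  0.085 ]
flask [ 0.3668 -0.1186  0.06  ]
teabowl [0.7072 0.1256 0.05  ]
mug_b [ 0.7139 -0.1317  0.08  ]
tumbler [0.6687 0.3744 0.125 ]
pb [ 0.669  -0.4043  0.045 ]
```

Camera rays agree to within about 5 mm, with the triangulated heights 3–5 mm low on all three jars, which looks like calibration bias. I'll use the top-camera positions. First move is to close the fingers and travel towards the tall jar at a safe height.

step_arm(plan="0 1 1 0 0 0 0; 0 2 2 0 0 0 0; 0 2 2 0 0 0 0; 0 2 2 0 0 0 0; 0 2 2 0 0 0 0; 0 2 2 0 0 0 0; 0 2 2 0 0 0 0; 0 2 2 0 0 0 0; 0 2 2 0 0 0 0; 0 2 2 0 0 0 0; 0 2 2 0 0 0 0; 0 2 2 0 0 0 0")

```text
clock: 1.1
tool_pos: [0.3701, 0.3357, 0.2264]
orientation: [180.0, 0.0, -20.3]
force: [0.7, -0.5, -0.1]
opening: 0.0131
```

step_arm(plan="0 2 2 0 0 0 0; 0 2.5 2.5 0 0 0 0; 0 2.5 2.5 0 0 0 0; 0 2.5 2.5 0 0 0 0; 0 2.5 2.5 0 0 0 0; 0 2.5 2.5 0 0 0 0; 0 2.5 2.5 0 0 0 0; 0 2.5 2.5 0 0 0 0; 0 2.5 2.5 0 0 0 0; 0 2 2 0 0 0 0; 0 1 1 0 0 0 0; 0 0 0 0 0 0 0")

```text
clock: 2.1
tool_pos: [0.518, 0.0137, 0.226]
orientation: [179.9, 0.0, -20.5]
force: [0.3, 0.6, 0.5]
opening: 0.0004
```

step_arm(plan="0 0.5 0.7 0 0 0 0; 0 0.4 0.6 0 0 0 0; 0 0 0 1 0 0 0; 0 0 0 1 0 0 0; 0 0 0 1 0 0 0; 0 0 0 1 0 0 0; 0 0 0 0.5 0 0 0; 0 0 0 0 0 0 0; 0 0 0 0 0 0 0")

```text
clock: 2.85
tool_pos: [0.5217, 0.0014, 0.1812]
orientation: [180.0, 0.0, -20.2]
force: [-0.6, 0.4, 0.1]
opening: 0.0006
```

Run:
```python
from plant import telemetry, snapshot
import cv2,numpy as np
o=telemetry.get_obs();print(o["clock"],o["tool_pos"],o["orientation"],o["force"],o["opening"])
a=snapshot("top");b=snapshot("side")
f=lambda im,u,v:cv2.resize(im[v-40:v+40,u-40:u+40],(400,400),interpolation=cv2.INTER_CUBIC)
cv2.imwrite("pics/t1.png",np.hstack([f(a,313,208),f(b,306,180)]))
```

```text
2.85 [0.52165467 0.00144646 0.1811637 ] [ 1.79955998e+02  3.44813127e-02 -2.02378994e+01] [-0.59823344  0.40061759  0.12441407] 0.0006225906180797334
```

View pics/t1.png

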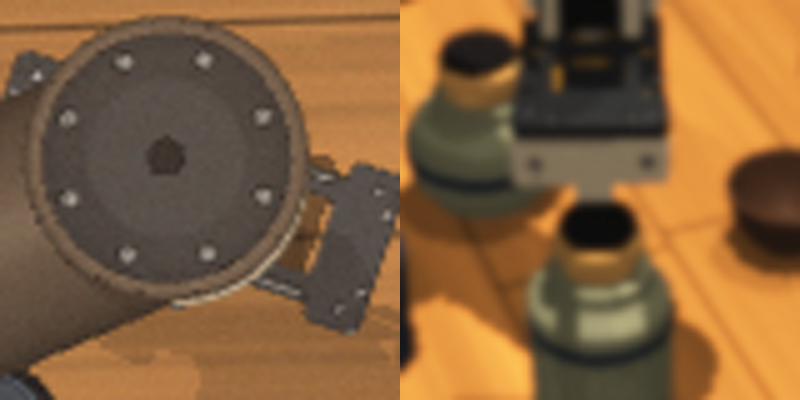

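The top view is hidden by the wrist. In the side view the fingertip at about (595,190) is centred over the black cap at (598,225), so I'll descend with small steps.

step_arm(plan="0 0.15 0.3 0.5 0 0 0; 0 0 0 0.5 0 0 0; 0 0 0 0.2 0 0 0; 0 0 0 0.2 0 0 0; 0 0 0 0.2 0 0 0; 0 0 0 0.2 0 0 0; 0 0 0 0.2 0 0 0; 0 0 0 0 0 0 0")

```text
clock: 3.62
tool_pos: [0.5222, -0.0021, 0.1615]
orientation: [180.0, -0.0, -20.3]
force: [-1.2, -0.5, 2.2]
opening: 0.0005
```

step_arm(plan="0 0 0 0.2 0 0 0; 0 0 0 0.2 0 0 0; 0 0 0 0.2 0 0 0; 0 0 0 0.2 0 0 0; 0 0 0 0.2 0 0 0; 0 0 0 0 0 0 0")

```text
clock: 4.12
tool_pos: [0.5222, -0.0021, 0.1512]
orientation: [180.0, -0.0, -20.3]
force: [-0.5, 0.4, 3.5]
opening: 0.0002
```

step_arm(plan="0 0 0 0.15 0 0 0; 0 0 0 0.15 0 0 0; 0 0 0 0 0 0 0; 0 0 0 0 0 0 0")

```text
clock: 4.45
tool_pos: [0.5222, -0.002, 0.1487]
orientation: [-180.0, -0.0, -20.3]
force: [-0.8, -0.5, 5.9]
opening: 0.0009
```

step_arm(plan="0 0 0 0.1 0 0 0; 0 0 0 0 0 0 0; 0 0 0 0 0 0 0")

```text
clock: 4.7
tool_pos: [0.5223, -0.0021, 0.148]
orientation: [-180.0, -0.0, -20.3]
force: [-2.8, 0.8, 8.1]
opening: 0.0004
```

The force rose from about 4 N to 8 N at z = 0.148, so the stopper is firmly home. I'll lift off and look.

step_arm(plan="0 0 0 -0.3 0 0 0; 0 0 0 -0.7 0 0 0; 0 0 0 -1.5 0 0 0; 0 0 0 -1.5 0 0 0; 0 0 0 -1 0 0 0; 0 -1 -3 0 0 0 0; 0 -1 -3 0 0 0 0; 0 -1 -3 0 0 0 0; 0 -1 -3 0 0 0 0; 0 -1 -3 0 0 0 0; 0 -1 -3 0 0 0 0; 0 -1 -3 0 0 0 0")

```text
clock: 5.7
tool_pos: [0.5289, 0.2208, 0.1976]
orientation: [-180.0, 0.0, -20.3]
force: [0.3, -0.5, -0.8]
opening: 0.0006
```

step_arm(plan="0 -0.8 -2.5 0 0 0 0; 0 -0.5 -1.5 0 0 0 0; 0 0 0 0 0 0 0; 0 0 0 0 0 0 0")

```text
clock: 6.03
tool_pos: [0.5306, 0.2617, 0.1971]
orientation: [179.9, 0.0, -20.2]
force: [0.4, 0.2, -0.3]
opening: 0.0005
```

Run:
```python
from plant import telemetry, snapshot
import cv2,numpy as np
o=telemetry.get_obs();print(o["clock"],o["tool_pos"],o["orientation"],o["force"],o["opening"])
a=snapshot("top");b=snapshot("side")
f=lambda im,u,v:cv2.resize(im[v-40:v+40,u-40:u+40],(400,400),interpolation=cv2.INTER_CUBIC)
cv2.imwrite("pics/t2.png",np.hstack([f(a,313,208),f(b,300,170)]))
```

```text
6.0333 [0.5305639  0.26166429 0.19706341] [ 1.79948687e+02  3.47222132e-02 -2.02019250e+01] [ 0.44687631  0.15674791 -0.25236873] 0.0005087554638119804
```

View pics/t2.png

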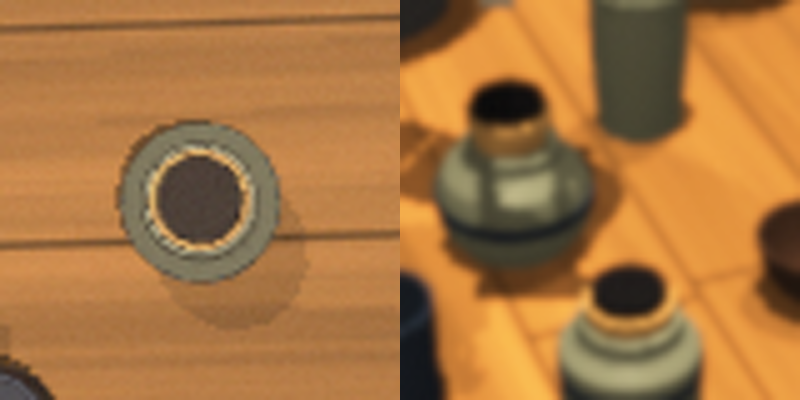

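The side view shows the tall stopper's disc at (630,320) seated on the rim, and the jar has not moved. Now the wide jar.

step_arm(plan="0 0 -0.3 1 0 0 0; 0 0 0 1.5 0 0 0; 0 0 0 1.5 0 0 0; 0 0 0 1.5 0 0 0; 0 0 0 1 0 0 0; 0 0 0 0.5 0 0 0; 0 0 0 0.2 0 0 0; 0 0 0 0.2 0 0 0; 0 0 0 0.2 0 0 0; 0 0 0 0.2 0 0 0; 0 0 0 0 0 0 0")

```text
clock: 7.05
tool_pos: [0.532, 0.2641, 0.1197]
orientation: [-180.0, -0.0, -20.3]
force: [0.4, 0.5, -0.1]
opening: 0.0005
```

step_arm(plan="0 0 0 0.2 0 0 0; 0 0 0 0.2 0 0 0; 0 0 0 0.2 0 0 0; 0 0 0 0.2 0 0 0; 0 0 0 0.2 0 0 0; 0 0 0 0.2 0 0 0; 0 0 0 0 0 0 0; 0 0 0 0 0 0 0")

```text
clock: 7.72
tool_pos: [0.5322, 0.2643, 0.1075]
orientation: [-180.0, -0.0, -20.3]
force: [0.7, 0.9, 2.3]
opening: 0.0004
```

step_arm(plan="0 0 0 0.2 0 0 0; 0 0 0 0.2 0 0 0; 0 0 0 0.1 0 0 0; 0 0 0 0 0 0 0; 0 0 0 0 0 0 0")

```text
clock: 8.13
tool_pos: [0.5323, 0.2643, 0.103]
orientation: [-180.0, -0.0, -20.3]
force: [0.2, 0.2, 7.0]
opening: 0.0006
```

step_arm(plan="0 0 0 0.1 0 0 0; 0 0 0 0 0 0 0; 0 0 0 0 0 0 0")

```text
clock: 8.38
tool_pos: [0.5323, 0.2643, 0.1024]
orientation: [-180.0, -0.0, -20.3]
force: [-2.0, 0.7, 10.2]
opening: 0.0004
```

The wide stopper is at a firm stop (10 N at z = 0.102). I'll lift and move to the small jar, looking on the way.

step_arm(plan="0 0 0 -0.3 0 0 0; 0 0 0 -0.7 0 0 0; 0 0 0 -1.5 0 0 0; 0 0 0 -2.5 0 0 0; 0 0 0 -2.5 0 0 0; 0 0 0 -2 0 0 0; 0 0 0 -0.5 0 0 0; 0 0.6 1.5 0 0 0 0; 0 1.1 3 0 0 0 0; 0 1.1 3 0 0 0 0; 0 1.1 3 0 0 0 0; 0 1.1 3 0 0 0 0")

```text
clock: 9.38
tool_pos: [0.5307, 0.118, 0.2002]
orientation: [179.9, 0.1, -20.3]
force: [0.5, -0.3, 1.0]
opening: 0.0005
```

step_arm(plan="0 1.1 3 0 0 0 0; 0 1.1 3 0 0 0 0; 0 1.1 3 0 0 0 0; 0 1.1 3 0 0 0 0; 0 1.1 3 0 0 0 0; 0 1.1 3 0 0 0 0; 0 1.1 3 0 0 0 0; 0 1.1 3 0 0 0 0; 0 1.1 3 0 0 0 0; 0 1.1 3 0 0 0 0; 0 0.7 2 0 0 0 0; 0 0 0 0 0 0 0")

```text
clock: 10.38
tool_pos: [0.5291, -0.224, 0.1998]
orientation: [179.9, 0.2, -20.5]
force: [0.1, 0.4, 0.5]
opening: 0.0005
```

Run:
```python
from plant import telemetry, snapshot
import cv2,numpy as np
o=telemetry.get_obs();print(o["clock"],o["tool_pos"],o["orientation"],o["force"],o["opening"])
a=snapshot("top");b=snapshot("side")
f=lambda im,u,v:cv2.resize(im[v-40:v+40,u-40:u+40],(400,400),interpolation=cv2.INTER_CUBIC)
cv2.imwrite("pics/t3.png",np.hstack([f(a,214,208),f(b,300,170)]))
```

```text
10.3833 [ 0.52913557 -0.22400474  0.19977118] [179.9474689    0.18950686 -20.47504786] [0.10120073 0.3744495  0.50025232] 0.000522908206095482
```

View pics/t3.png

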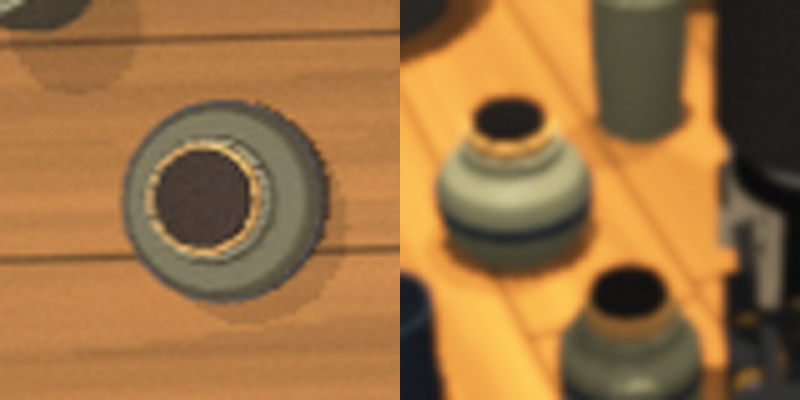

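Both views show the wide stopper seated (side view, disc at (510,140)) and the jar in place. Next I'll align over the small jar.

step_arm(plan="0 0.5 1 0 0 0 0; 0 0.4 0.9 0 0 0 0; 0 0 0 0.5 0 0 0; 0 0 0 1.5 0 0 0; 0 0 0 2 0 0 0; 0 0 0 2 0 0 0; 0 0 0 1.5 0 0 0; 0 0 0 0.5 0 0 0; 0 0 0 0.3 0 0 0; 0 0 0 0 0 0 0; 0 0 0 0 0 0 0")

```text
clock: 11.4
tool_pos: [0.5334, -0.2416, 0.1194]
orientation: [-180.0, -0.1, -20.2]
force: [-0.6, -0.1, -0.8]
opening: 0.0004
```

Run:
```python
from plant import telemetry, snapshot
import cv2,numpy as np
b=snapshot("side")
cv2.imwrite("pics/t4.png",cv2.resize(b[215:295,304:384],(560,560),interpolation=cv2.INTER_CUBIC))
```

```text
(no output)
```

View pics/t4.png

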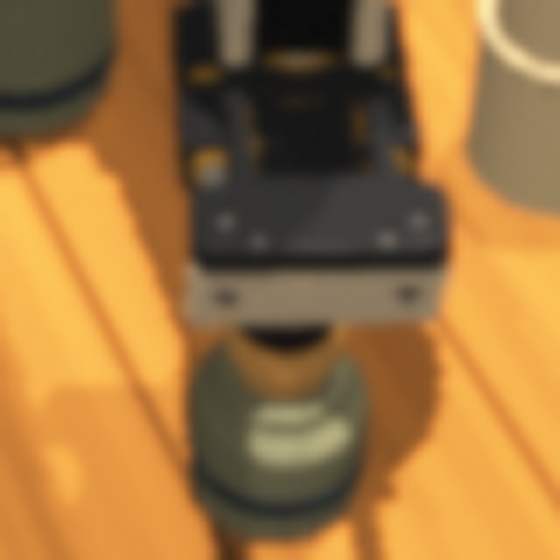

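Run:
```python
from h import *
c=calibration("side");T=c["camera_from_world"]
for P in[(.5334,-.2416,.1194),(.5334,-.2416,.1594),(.5334,-.2416,.1854),(.5331,-.2438,.1),(.5331,-.2438,.065),(.522,.0014,.181),(.522,.0014,.247)]:
    q=T[:3,:3]@P+T[:3,3];u=c["K"]@[-q[0]/q[2],q[1]/q[2],1];print(P,u[:2],(u[0]-304)*7,(u[1]-215)*7)
```

```text
(0.5334, -0.2416, 0.1194) [344.06543851 251.85748493] 280.45806958930973 258.00239448732106
(0.5334, -0.2416, 0.1594) [344.88253032 240.42882487] 286.17771225271065 178.00177405515157
(0.5334, -0.2416, 0.1854) [345.43937394 232.64025521] 290.0756176082798 123.48178649949756
(0.5331, -0.2438, 0.1) [343.94942643 257.83200568] 279.64598502627797 299.8240397560075
(0.5331, -0.2438, 0.065) [343.28155757 267.07056436] 274.9709029657431 364.49395052195564
(0.522, 0.0014, 0.181) [304.87311387 177.87721937] 6.11179710509964 -259.85946439234357
(0.522, 0.0014, 0.247) [304.41720722 158.07841887] 2.9204505236502882 -398.45106789245574
```

The fingertip is hidden behind the gripper body here. The body's position at about (318,295) matches the projected perspective for a tool centred over the cap, so I'll press, shifting 2 mm to the target first.

step_arm(plan="0 0.1 0.2 0.4 0 0 0; 0 0 0 0.5 0 0 0; 0 0 0 0.4 0 0 0; 0 0 0 0.2 0 0 0; 0 0 0 0.2 0 0 0; 0 0 0 0.2 0 0 0; 0 0 0 0.2 0 0 0; 0 0 0 0.2 0 0 0; 0 0 0 0 0 0 0; 0 0 0 0 0 0 0")

```text
clock: 12.28
tool_pos: [0.533, -0.2438, 0.0957]
orientation: [180.0, -0.0, -20.3]
force: [-1.9, -0.0, 3.0]
opening: 0.0004
```

step_arm(plan="0 0 0 0.2 0 0 0; 0 0 0 0.2 0 0 0; 0 0 0 0.2 0 0 0; 0 0 0 0.2 0 0 0; 0 0 0 0.2 0 0 0; 0 0 0 0.2 0 0 0; 0 0 0 0 0 0 0; 0 0 0 0 0 0 0")

```text
clock: 12.95
tool_pos: [0.5331, -0.2439, 0.0835]
orientation: [180.0, 0.0, -20.3]
force: [-2.0, 0.2, 6.2]
opening: -0.0001
```

step_arm(plan="0 0 0 0.1 0 0 0; 0 0 0 0 0 0 0; 0 0 0 0 0 0 0; 0 0 0 0 0 0 0")

```text
clock: 13.28
tool_pos: [0.5331, -0.2439, 0.0829]
orientation: [180.0, -0.0, -20.3]
force: [-2.8, 0.5, 8.2]
opening: 0.0008
```

The small stopper is home (8.2 N at z = 0.083). I'll lift away and check everything.

step_arm(plan="0 0 0 -0.3 0 0 0; 0 0 0 -0.7 0 0 0; 0 0 0 -1.5 0 0 0; 0 0 0 -2.5 0 0 0; 0 0 0 -2.5 0 0 0; 0 0 0 -2.5 0 0 0; 0 0 0 -2.5 0 0 0; 0 0 0 -1.5 0 0 0; 0 -1 1.5 0 0 0 0; 0 -1.5 2.5 0 0 0 0; 0 -1.5 2.5 0 0 0 0; 0 -1.5 2.5 0 0 0 0")

```text
clock: 14.28
tool_pos: [0.449, -0.3095, 0.2221]
orientation: [-180.0, 0.0, -20.2]
force: [0.3, -0.8, 0.4]
opening: 0.0003
```

step_arm(plan="0 -1 2 0 0 0 0; 0 0 2 0 0 0 0; 0 0 2 0 0 0 0; 0 0 2 0 0 0 0; 0 0 1 0 0 0 0; 0 0 0 0 0 0 0; 0 0 0 0 0 0 0; 0 0 0 0 0 0 0")

```text
clock: 14.95
tool_pos: [0.4097, -0.3897, 0.2223]
orientation: [-180.0, 0.0, -20.3]
force: [-1.0, 0.5, 0.3]
opening: 0.0002
```

Run:
```python
from plant import telemetry, snapshot
import cv2,numpy as np
o=telemetry.get_obs();print(o["clock"],o["tool_pos"],o["force"])
a=snapshot("top");b=snapshot("side")
cv2.imwrite("pics/end_top.png",a);cv2.imwrite("pics/end_side.png",cv2.resize(b[120:320,220:470],None,fx=3,fy=3,interpolation=cv2.INTER_CUBIC)[:600,:750])
```

```text
14.95 [ 0.40971747 -0.38965368  0.22225244] [-0.97022419  0.53009573  0.27977665]
```

View pics/end_top.png

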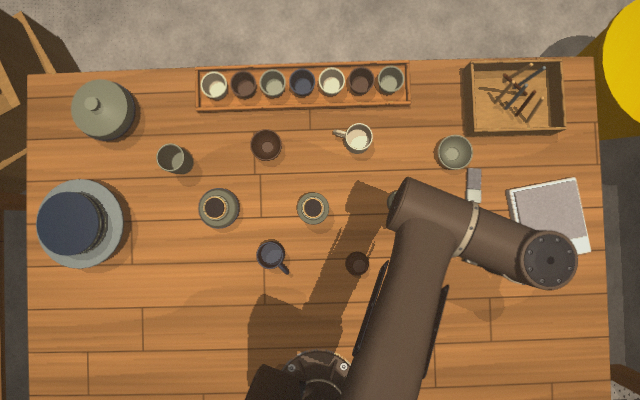

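View pics/end_side.png

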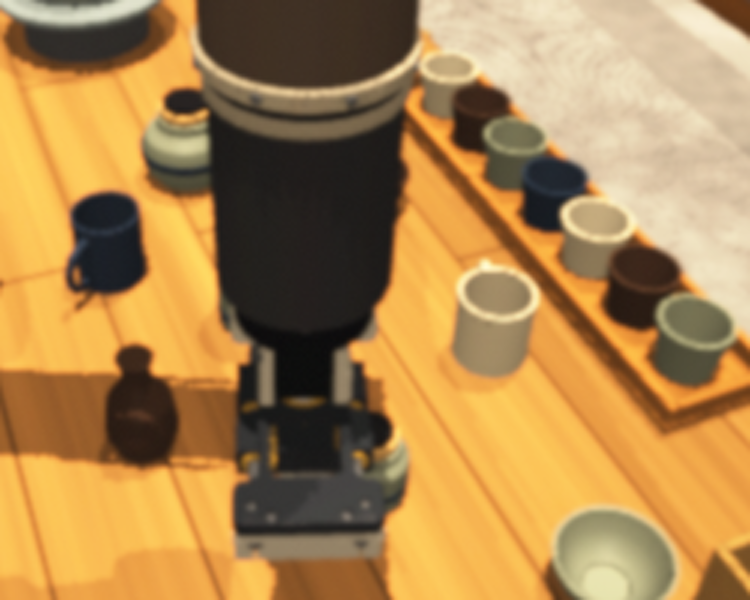

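The arm hides the small jar. I'll move it back to the middle, above all the ware, for a clear view.

step_arm(plan="0 -0.5 -1.5 -0.5 0 0 0; 0 -1 -3 -0.5 0 0 0; 0 -1 -3 0 0 0 0; 0 -1 -3 0 0 0 0; 0 -1 -3 0 0 0 0; 0 -1 -3 0 0 0 0; 0 -1 -3 0 0 0 0; 0 -1 -3 0 0 0 0; 0 -1 -3 0 0 0 0; 0 -1 -3 0 0 0 0; 0 -1 -3 0 0 0 0; 0 -1 -3 0 0 0 0")

```text
clock: 16.05
tool_pos: [0.421, -0.0246, 0.2329]
orientation: [-179.9, -0.0, -20.2]
force: [1.0, 0.1, -0.5]
opening: 0.0006
```

step_arm(plan="0 -1 -3 0 0 0 0; 0 -1 -3 0 0 0 0; 0 -0.5 -2 0 0 0 0; 0 0 -1 0 0 0 0; 0 0 0 0 0 0 0; 0 0 0 0 0 0 0; 0 0 0 0 0 0 0")

```text
clock: 16.63
tool_pos: [0.4288, 0.0659, 0.2324]
orientation: [180.0, 0.0, -20.3]
force: [-0.6, -1.5, 0.5]
opening: 0.0006
```

Run:
```python
from plant import telemetry, snapshot
import cv2,numpy as np
o=telemetry.get_obs();print(o["clock"],o["tool_pos"],o["force"])
a=snapshot("top");b=snapshot("side")
cv2.imwrite("pics/e2_top.png",a);cv2.imwrite("pics/e2_side.png",cv2.resize(b[120:320,220:470],None,fx=3,fy=3,interpolation=cv2.INTER_CUBIC)[:600,:750])
```

```text
16.6333 [0.42883516 0.06590694 0.23243139] [-0.56217408 -1.48481901  0.50033865]
```

View pics/e2_top.png

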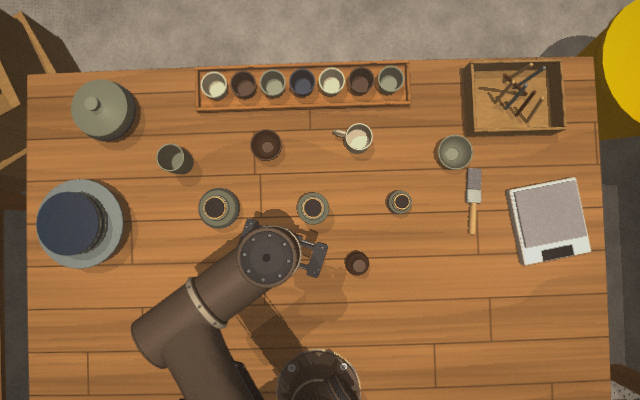

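View pics/e2_side.png

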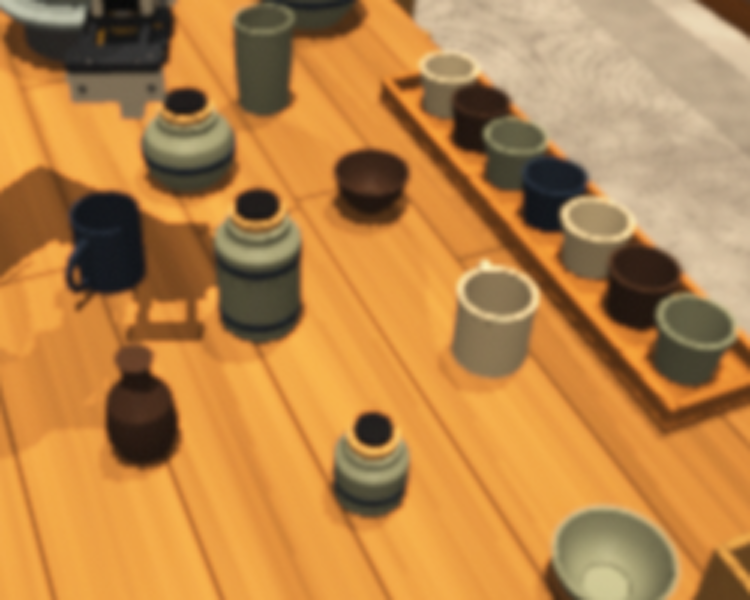

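All three discs sit on their rims: tall at (258,220), wide at (186,112), small at (373,445) in the side crop. The jars are upright and nothing has visibly moved. The arm is clear of everything, so I'm handing in.

```bash
python3 -c "
from plant import workorder
print(workorder.close_job())"
```

```text
the job is handed in; nothing more can be done
None
```

I pressed all three stoppers home in order (tall, wide, small) with the closed fingertips and handed the job in; no verdict was reported. Each stopper slid at roughly 2–4 N, and I stopped once the force rose against the firm stop:

| Jar | Force at the stop (N) | Tip height (m) | Unpressed top height when home (m) |
|---|---|---|---|
| Tall | 8.1 | 0.148 | 0.150 |
| Wide | 10.2 | 0.102 | 0.105 |
| Small | 8.2 | 0.083 | 0.085 |

The final pictures show all three discs on their rims, the jars upright and in place, and the arm clear of everything. No other ware has visibly moved. In the last top view the arm hides the dark mug, but the side view shows it in place.

Two readings were less clean:
- **Camera heights:** the cap heights worked out from both cameras came out 3–5 mm low on all three jars. I put this down to calibration, and the contact forces then confirmed the stated heights.
- **Small jar alignment:** the gripper body hid the fingertip over the small jar. I checked its centring by projecting the tool position instead of seeing it directly.

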